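Sort the varnish bottles by size into their rows

TASK

Two green-labelled varnish bottles, one tall and one short, were left out on the painting table. Put each one away upright in the wooden tray that already holds a bottle of its own height: tall with tall, short with short. Set them down rather than dropping them, and leave the two bottles that are already in the trays standing in their trays.

Things in the scene. Friction and masses are not known exactly. Their poses are not given: they have to be found in the camera images.
- tall_bottle: white plastic varnish bottle with a green label and white cap: upright cylinder 42 mm in diameter up to 95 mm, then a narrow cap (24 mm in diameter) to 120 mm. Origin: centre of its underside, z up along its axis. About 130 g. Starts standing on the table between the two trays.
- short_bottle: white plastic varnish bottle with a green label and white cap: upright cylinder 42 mm in diameter up to 60 mm, then a narrow cap (24 mm in diameter) to 85 mm. Origin: centre of its underside, z up along its axis. About 90 g. Starts standing on the table between the two trays. Same look and thickness as the tall one, only shorter.
- tall_row: low open wooden tray (a row), 230 x 80 x 16 mm outside, walls and floor 5 mm thick, so the inside is 220 x 70 mm and its floor is 5 mm above the table. Fixed. Looks just like the other tray. Origin: centre of its underside; x runs along the row, y across it, z up. It holds tall_mate, 20 to 75 mm from the middle towards its -x end, so the +x half is free.
- short_row: low open wooden tray (a row), 230 x 80 x 16 mm outside, walls and floor 5 mm thick, so the inside is 220 x 70 mm and its floor is 5 mm above the table. Fixed. Looks just like the other tray. Origin: centre of its underside; x runs along the row, y across it, z up. It holds short_mate, 20 to 75 mm from the middle towards its +x end, so the -x half is free.
- tall_mate: white plastic varnish bottle with a green label and white cap: upright cylinder 42 mm in diameter up to 95 mm, then a narrow cap (24 mm in diameter) to 120 mm. Origin: centre of its underside, z up along its axis. Stands loose in tall_row on its floor; the twin of tall_bottle.
- short_mate: white plastic varnish bottle with a green label and white cap: upright cylinder 42 mm in diameter up to 60 mm, then a narrow cap (24 mm in diameter) to 85 mm. Origin: centre of its underside, z up along its axis. Stands loose in short_row on its floor; the twin of short_bottle.

How it is judged:
By the outcome, as a careful person would: the job done as asked, in the order asked, and still so for the second after the job is handed in, with the robot touching nothing.
It also fails if it takes over 58 s, if anything falls off the work surface, if the arm or the gripper's body presses on something with over 40 N, if the wrist force passes 120 N, or if a joint passes its speed limit or range.

ROBOT

A 7-joint arm with a two-finger parallel gripper is mounted at the origin on the work surface. World frame = base frame: x ahead of the robot, y to its left, z up, the work surface at z = 0. Lengths are in m, angles in rad, forces in N, time in s.
With the tool pointing down it reaches from about 0.4 to 0.875 m from the base axis. Payload 19.3 kg.
Tool frame: the origin (TCP) lies on the centre line of the jaws, within the pads' length; the fingertips stand 8 mm ahead of it and the grasp point (between the pads) lies 11 mm behind it; z points along the fingers, y is the line along which they close (so a half turn about z gives the same grasp; the last joint's range is limited). The gripper opens to 85 mm and grips with 20 to 120 N. Pads are 22 mm wide; open, the fingers measure 114 mm over their backs; the gripper's body (76 mm by 85 mm) begins 54 mm behind the grasp point. The pads swing forward as they close: fully open they stand 13 mm farther back than shut.
Start: joints at [-0.07, 0.521, -0.036, 1.599, 0.021, 1.021, -0.113], TCP at [0.625, -0, 0.239] pointing down, gripper open.
Joint ranges: [-2.91, 2.91], [-0.3, 2.13], [-1.5, 1.42], [0.17, 2.43], [-1.26, 4.41], [0.16, 1.93], [-2.52, 2.52]. Speed limits (rad/s): [1.89, 1.89, 2.39, 2.39, 3.01, 3.01, 3.01].

INTERFACE

Orientations are given as [roll, pitch, yaw] about the fixed x, y, z axes, in that order (R = Rz(yaw) Ry(pitch) Rx(roll)).
In Python, from workcell import status, grab_frame, camera_params, bot, search_frame, silhouettes gives the robot as it stands.
- The arm moves only by the shell command python3 -m creep 'ROWS' [FORCE]. ROWS is JSON, a list of rows, each a list of 5 numbers: the shift along the tool's x, y, z in units of 60 mm (1.0 is 60 mm), then the turn about the tool's z in units of 8 degrees (1.0 is 8 degrees), then the opening, from 0 (shut) to 1 (fully open). In form: [[x, y, z, twist, hand], ...]. A call has 1 to 5 rows; each row is the pose to reach, as a shift and turn from the pose commanded when the call began, along the tool's axes at that moment; what a row does not reach only later rows make up. A row lasts 1/8 s, in which the tool goes at most 62.5 mm and 10.7 degrees, less where a joint would pass 70% of its speed; a pose out of reach is approached as far as the arm can. A call with a gripper value outside its range is refused whole. The fingers move at their own pace and stop on an object; FORCE is the grip in N (left out, the last holds). Time passes only in rows, so rows that repeat a pose let the fingers close. It gives the time, the measured TCP pose, the force, the opening and the grip force at its end, in the units of the state.
- status.observe(): the state, without advancing time (a new reading comes with each control period).
- grab_frame(name): name is "scene" or "side" or "wrist"; returns the picture (384x512x3 uint8, blue, green, red); there is no depth.
- camera_params(name): a dict with "K" (3x3 intrinsics, pixels), "rvec" (rotation vector, rad) and "tvec" (3), from world to camera coordinates, as OpenCV has them; the wrist camera has in their place "tool_from_camera" (4x4, takes a point from camera to tool coordinates, whose origin is the TCP and whose axes are the flange's). Camera axes: x right, y down, z forward; pixel columns grow to the right and rows downward; lengths in m; the calibration is good to about 2 mm. A picture is of the moment at which its call begins: read the wrist's pose just before it. camera_params takes no time and is no camera call.
- bot.job_done(): hands the job in; it is judged then, once.
Trained networks look in the newest picture that a camera, given by its name, has taken for a name from the list of things; names that differ only in an ending like _2 or _b are one class to them, and where a whole thing is asked for, a point or a joint stands for the part that bears it (a point fixed in the world has none). Each returns a list of dicts, best first, with "p" (0 to 1); they miss things now and then, are a little off and sometimes report something else, mostly with a low value. They report only what shows in the picture. A call takes as long as a camera call.
- search_frame(camera, name): "extent" ([left, top, right, bottom] as shares, 0 to 1, of the picture: columns of its width, rows of its height, round what is visible of it).
- silhouettes(camera, name): "mask" (384x512 bool, what is visible of it) and "extent" ([left, top, right, bottom] as shares, 0 to 1, of the picture: columns of its width, rows of its height, round what is visible of it).
The state is a dict: "clock": time; "qpos": joint angles; "qd": joint speeds; "joint_efforts": joint torques, N m; "position": TCP position; "tool_rot": TCP orientation; "force": force on the tool from outside, world axes, zero at the start; "moment": the same for the moment, N m; "grip_width": finger opening in m; "finger_force": force on a finger pad.
Only numpy, scipy, OpenCV 4.12 (cv2) and the standard library are available. Lean on these libraries where they do the work, as an engineer would, in place of code of your own. Each camera call takes 0.05 s, during which the arm holds its last target. There are 200 camera calls.

## Working session

There is one attempt and no reset: what is moved stays moved. The work goes in short steps, Python scripts to look and compute and a shell command to move; the robot and the scene stay as the last step left them, time stands still between calls to the robot, and variables do not carry over. Pictures are saved under pics/ and viewed, at most 10 in all, crops included, and the job is handed in when it is done.

```bash
ls; mkdir -p pics
python3 - <<'E'
from workcell import *
import cv2,numpy as np
s=status.observe();print(s)
a=grab_frame("scene");b=grab_frame("side")
cv2.imwrite("pics/a.png",a);cv2.imwrite("pics/b.png",b)
for c in("scene","side"):
  p=camera_params(c);print(c,p)
  for n in("tall_bottle","short_bottle","tall_row","short_row","tall_mate","short_mate"):
    for d in search_frame(c,n):print(c,n,round(d["p"],2),(np.array(d["extent"])*[512,384,512,384]).round(1))
E
```

```text
pics
{'clock': 0.0, 'qpos': array([-0.0701697 ,  0.5220206 , -0.03632496,  1.59999419,  0.0212241 ,
        1.02110003, -0.11280821]), 'qd': array([ 0.00096059, -0.00094004, -0.00158806, -0.00037287, -0.00192868,
       -0.00196106, -0.00035355]), 'joint_efforts': array([-4.24098413e-03, -9.27110124e+01,  1.97758444e+00, -3.69928443e+01,
        1.76317629e-02,  8.19846697e-03, -6.58496788e-05]), 'position': array([ 6.24676033e-01, -6.29593914e-05,  2.38726606e-01]), 'tool_rot': array([-3.14046077e+00,  1.02700798e-04,  1.57075813e+00]), 'force': array([0.39463935, 0.46021057, 0.15022125]), 'moment': array([-0.07272629,  0.00054904,  0.01736296]), 'finger_force': 0.0, 'grip_width': 0.08576727616040486}
scene {'K': array([[467.78008256,   0.        , 254.57420119],
       [  0.        , 467.78008256, 202.16643341],
       [  0.        ,   0.        ,   1.        ]]), 'rvec': array([ 2.13234647,  1.40588085, -0.47265607]), 'tvec': array([-0.18176325, -0.36969043,  1.56443773])}
scene tall_bottle 0.86 [268.  158.3 283.5 187.9]
scene short_bottle 0.69 [244.2 213.8 262.5 237.2]
scene short_bottle 0.51 [266.8 156.9 283.  188.6]
scene tall_row 0.57 [127.7 186.2 188.2 261. ]
scene short_row 0.68 [319.1 135.1 376.8 202.9]
scene tall_mate 0.65 [141.9 184.6 159.4 222. ]
scene short_mate 0.73 [350.6 160.1 373.3 188.8]
side {'K': array([[496.50397918,   0.        , 249.44949355],
       [  0.        , 496.50397918, 198.13284715],
       [  0.        ,   0.        ,   1.        ]]), 'rvec': array([ 0.59005113, -2.42897042,  1.42459531]), 'tvec': array([0.45196901, 0.14639982, 1.12496361])}
side tall_bottle 0.6 [249.9 188.7 267.7 233.7]
side short_bottle 0.92 [230.2 167.3 242.7 199.4]
side tall_row 0.66 [266.5 161.3 346.5 186.1]
side short_row 0.95 [153.6 249.1 254.4 295.2]
```

Run:
```python
import cv2
a=cv2.imread("pics/a.png")[110:290,110:390];b=cv2.imread("pics/b.png")[120:330,130:370]
cv2.imwrite("pics/a2.png",cv2.resize(a,None,fx=2.8,fy=2.8,interpolation=2));cv2.imwrite("pics/b2.png",cv2.resize(b,None,fx=2.8,fy=2.8,interpolation=2))
```

```text
(no output)
```

View pics/a2.png

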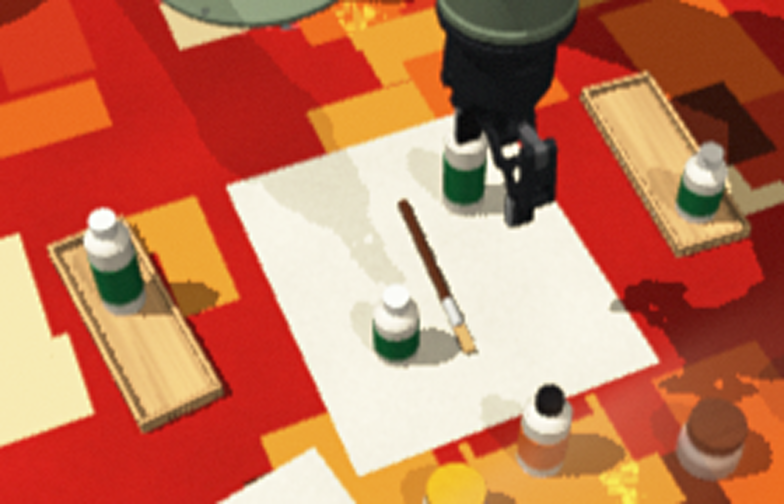

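View pics/b2.png

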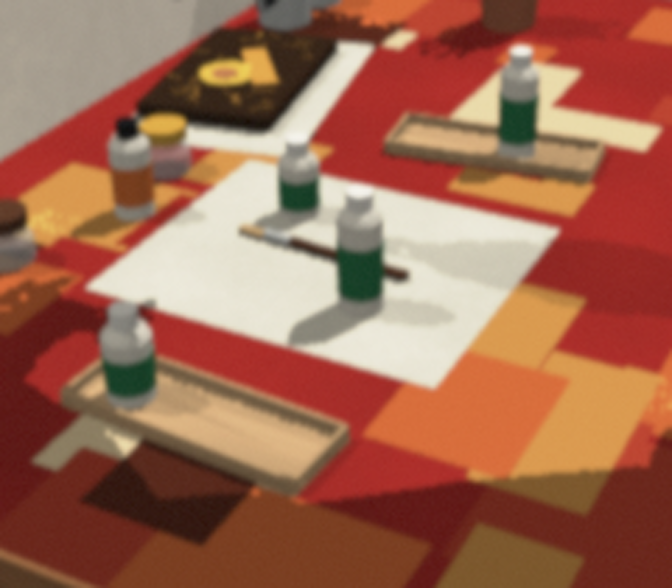

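The scene picture shows the left tray with the tall mate (about px (150,203)) and the right tray with the short mate (361,175). The tall bottle is at (276,173) and the short one at (251,226). The side view agrees. Now I'll fit poses from the masks.

```bash
cat > h.py <<'E'
from workcell import *
import cv2,numpy as np
from scipy.optimize import least_squares
T=np.linspace(0,2*np.pi,24,endpoint=False)
U=np.c_[np.cos(T),np.sin(T)]
def proj(c,P):
    p=camera_params(c);return cv2.projectPoints(np.float64(P),p["rvec"],p["tvec"],p["K"],None)[0][:,0]
def bottle(x,y,h,z=0):
    r=lambda R,zz:np.c_[x+R*np.cos(T),y+R*np.sin(T),0*T+zz]
    return np.vstack([r(.021,z),r(.021,z+h-.03),r(.012,z+h)])
def tray(x,y,a):
    c=np.array([[sx*.115,sy*.04,z] for sx in(-1,1) for sy in(-1,1) for z in(0,.016)])
    R=np.array([[np.cos(a),-np.sin(a),0],[np.sin(a),np.cos(a),0],[0,0,1]]);return c@R.T+[x,y,0]
def supp(P):return (P@U.T).max(0)
def fit(obs,model,x0s):
    best=None
    for x0 in x0s:
        r=least_squares(lambda v:np.concatenate([supp(proj(c,model(v)))-s for c,s in obs]),x0,loss="soft_l1",x_scale=[.05,.05,.3][:len(x0)])
        if best is None or r.cost<best.cost:best=r
    return best
def ray(c,uv,z):
    p=camera_params(c);R=cv2.Rodrigues(p["rvec"])[0];o=-R.T@p["tvec"]
    d=R.T@np.linalg.solve(p["K"],[*uv,1]);return (o+d*(z-o[2])/d[2])[:2]
E
python3 - <<'E'
from h import *
cen={"tall_bottle":[(276,173),(259,209)],"short_bottle":[(251,226),(237,183)],"tall_row":[(158,222),(307,173)],"short_row":[(347,168),(203,272)],"tall_mate":[(151,204),(315,156)],"short_mate":[(361,175),(176,246)]}
M={c:{} for c in("scene","side")}
for i,c in enumerate(M):
  grab_frame(c)
  for n in cen:
    best=None
    for d in silhouettes(c,n):
      m=d["mask"];ys,xs=np.nonzero(m)
      if len(xs)and np.hypot(*(np.array([xs.mean(),ys.mean()])-cen[n][i]))<18 and best is None:
        best=np.argwhere(m)[:,::-1]+.0;M[c][n]=supp(best)
    print(c,n,None if best is None else (len(best),best.min(0),best.max(0)))
np.save("M.npy",M,allow_pickle=True)
for n in cen:
  obs=[(c,M[c][n]) for c in M if n in M[c]]
  x0=ray("scene",cen[n][0],.03)
  if "row" in n: r=fit(obs,lambda v:tray(*v),[[*x0,a] for a in(0,.5,1,1.5,2,2.5)])
  else:
    h=.12 if "tall" in n else .085
    r=fit(obs,lambda v:bottle(*v,h,.005*("mate" in n)),[list(x0)])
  print(n,len(obs),r.x.round(4),"rms px",np.sqrt(np.mean(r.fun**2)).round(2))
E
```

```text
scene tall_bottle (409, array([268., 156.]), array([283., 187.]))
scene short_bottle (417, array([243., 211.]), array([259., 240.]))
scene tall_row (1871, array([127., 193.]), array([189., 264.]))
scene short_row (1577, array([317., 136.]), array([377., 201.]))
scene tall_mate (653, array([140., 184.]), array([162., 223.]))
scene short_mate (384, array([351., 162.]), array([369., 189.]))
side tall_bottle (684, array([250., 185.]), array([266., 233.]))
side short_bottle (410, array([229., 168.]), array([244., 199.]))
side tall_row (974, array([268., 161.]), array([344., 185.]))
side short_row (2275, array([153., 249.]), array([255., 296.]))
side tall_mate (479, array([308., 137.]), array([322., 175.]))
side short_mate (569, array([167., 228.]), array([185., 265.]))
tall_bottle 2 [0.4533 0.0637] rms px 2.17
short_bottle 2 [ 0.5904 -0.0671] rms px 0.75
tall_row 2 [ 0.4668 -0.2834  0.1077] rms px 2.5
short_row 2 [ 0.4882  0.2733 -0.0771] rms px 1.96
tall_mate 2 [ 0.4409 -0.2838] rms px 1.12
short_mate 2 [0.5585 0.2733] rms px 1.18
```

```bash
python3 -m creep '[[0.3,-0.7,0,1.3,1],[0.6,-1.5,0,2.6,1],[0.9,-2.3,0,3.9,1],[1.06,-2.86,0,5.2,1],[1.06,-2.86,0,6.5,1]]' 40 && python3 -m creep '[[0,0,0,1.3,1],[0,0,0,2.6,1],[0,0,0,3.9,1],[0,0,0,4.75,1],[0,0,0,4.75,1]]'
cat >> h.py <<'E'
from scipy.spatial.transform import Rotation as Ro
def wcam():
    s=status.observe();tc=camera_params("wrist");A=np.eye(4)
    A[:3,:3]=Ro.from_euler("xyz",s["tool_rot"]).as_matrix();A[:3,3]=s["position"]
    return tc["K"],A@tc["tool_from_camera"]
def wproj(K,A,P):
    B=np.linalg.inv(A);return cv2.projectPoints(np.float64(P),cv2.Rodrigues(B[:3,:3])[0],B[:3,3],K,None)[0][:,0]
def wfit(K,A,n,z,h,x0):
    """fit bottle to wrist mask, using the directions that are not cut by the frame"""
    out=[]
    for d in silhouettes("wrist",n):
        P=np.argwhere(d["mask"])[:,::-1]+.0
        if len(P)<50:continue
        s=supp(P);e=P[(P@U.T).argmax(0)];ok=(e[:,0]>3)&(e[:,0]<508)&(e[:,1]>3)&(e[:,1]<380)
        r=least_squares(lambda v:(supp(wproj(K,A,bottle(*v,h,z)))-s)[ok],x0,loss="soft_l1")
        print(n,round(d["p"],2),P.min(0),P.max(0),ok.sum(),r.x.round(4),"rms",np.sqrt(np.mean(r.fun**2)).round(1))
E
python3 - <<'E'
from h import *
K,A=wcam();a=grab_frame("wrist");cv2.imwrite("pics/w1.png",a);print(K,A.round(3))
s=status.observe();print(s["position"],s["tool_rot"],s["clock"],s["qpos"][6])
for n in("tall_bottle","short_bottle"):wfit(K,A,n,0,.12 if "tall" in n else .085,[.45,.06] if "tall" in n else [.59,-.067])
E
```

```text
clock: 2.02
position: [0.4516, 0.0643, 0.2397]
tool_rot: [-3.141, -0.0, 0.659]
force: [1.1, -0.1, -0.7]
grip_width: 0.0853
finger_force: 0.0
clock: 2.65
position: [0.4534, 0.0637, 0.2394]
tool_rot: [3.142, -0.0, 0.001]
force: [0.1, 0.3, 0.2]
grip_width: 0.0857
finger_force: 0.0
[[280.90719567   0.         253.71959613]
 [  0.         280.90719567 191.08837594]
 [  0.           0.           1.        ]] [[ 0.    -0.959 -0.283  0.525]
 [-1.    -0.     0.001  0.064]
 [-0.001  0.283 -0.959  0.374]
 [ 0.     0.     0.     1.   ]]
[0.45341564 0.06371201 0.23935605] [-3.14157090e+00 -1.26087022e-04  2.93168524e-03] 2.7 -1.7457948708159563
tall_bottle 0.57 [234. 151.] [272. 200.] 24 [0.4507 0.0651] rms 0.8
tall_bottle 0.37 [475.  64.] [511. 240.] 13 [ 0.4493 -0.2066] rms 42.1
short_bottle 0.74 [346.  19.] [408.  71.] 24 [ 0.5895 -0.0671] rms 0.8
```

View pics/w1.png

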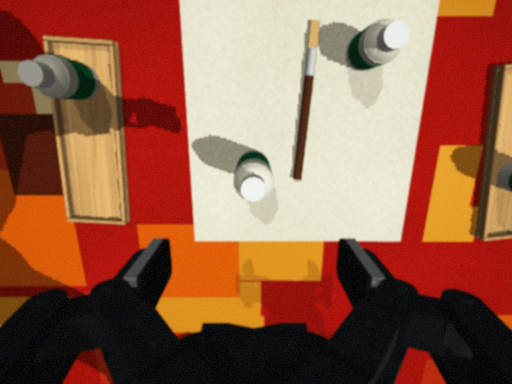

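The wrist view shows the tall bottle at (252,178) and the short one at (378,45). The short tray is fully visible, with rim corners near (43,38), (118,40), (130,222) and (68,222). Its free half is at -x. Grasping the tall bottle.

```bash
python3 - <<'E'
from h import *
K,A=wcam()
def wr(uv,z):
    d=A[:3,:3]@np.linalg.solve(K,[*uv,1]);return (A[:3,3]+d*(z-A[2,3])/d[2])[:2]
c=np.array([wr(p,.016) for p in[(43,38),(118,40),(130,222),(68,222)]]);print(c.round(3),c.mean(0).round(4),np.linalg.norm(c-np.roll(c,1,0),axis=1).round(3))
d=(c[0]+c[1]-c[2]-c[3]);print("angle",np.arctan2(d[1],d[0]))
E
python3 -m creep '[[-0.02,-0.01,0.8,0,1],[-0.04,-0.02,1.6,0,1],[-0.04,-0.02,2.3,0,1],[-0.04,-0.02,2.75,0,1],[-0.04,-0.02,2.94,0,1]]' && python3 -m creep '[[0,0,0,0,1],[0,0,0,0,0.2],[0,0,0,0,0.2],[0,0,0,0,0.2],[0,0,0,0,0.2]]' 40 && python3 -m creep '[[0,0,0,0,0.2],[0,0,0,0,0.2],[0,0,0,0,0.2],[0,0,0,0,0.2]]'
```

```text
[[0.601 0.306]
 [0.599 0.22 ]
 [0.374 0.234]
 [0.374 0.319]] [0.4872 0.2698] [0.228 0.086 0.226 0.085]
angle -0.060478883332103654
clock: 3.42
position: [0.4505, 0.0646, 0.0617]
tool_rot: [3.141, 0.002, 0.001]
force: [0.8, 0.1, 0.5]
grip_width: 0.0857
finger_force: 0.0
clock: 4.05
position: [0.4515, 0.0649, 0.0637]
tool_rot: [-3.141, -0.001, 0.0]
force: [-1.5, -0.1, 12.1]
grip_width: 0.041
finger_force: 38.8
clock: 4.55
position: [0.4515, 0.0649, 0.0637]
tool_rot: [-3.141, -0.001, 0.0]
force: [-0.3, -0.1, 12.4]
grip_width: 0.0409
finger_force: 38.8
```

```bash
python3 -m creep '[[0,0,-0.4,0,0.2],[0,0,-1.0,0,0.2],[0,0,-1.7,0,0.2],[0.2,0.4,-2.3,0,0.2],[0.5,1,-2.6,0,0.2]]' && python3 -m creep '[[0.3,0.7,0,0,0.2],[0.5,1.4,0,0,0.2],[0.7,2.1,0,0,0.2],[0.75,2.5,0,0,0.2],[0.75,2.5,0,0,0.2]]'
python3 - <<'E'
from h import *
K,A=wcam();a=grab_frame("wrist");cv2.imwrite("pics/w2.png",a)
s=status.observe();print(s["position"],s["tool_rot"],s["clock"])
np.savez("wc.npz",K=K,A=A)
wfit(K,A,"tall_mate",.005,.12,[.44,-.284])
E
```

```text
clock: 5.18
position: [0.4817, 0.005, 0.2212]
tool_rot: [-3.141, -0.003, 0.002]
force: [0.2, 0.6, -2.9]
grip_width: 0.0415
finger_force: 41.0
clock: 5.8
position: [0.5256, -0.1471, 0.219]
tool_rot: [3.141, 0.0, -0.003]
force: [-0.3, -0.1, -2.0]
grip_width: 0.0414
finger_force: 41.0
[ 0.52571667 -0.14556814  0.21894225] [-3.14151335e+00  1.87098320e-04 -1.20503978e-03] 5.85
tall_mate 0.88 [341. 218.] [411. 286.] 24 [ 0.4401 -0.2833] rms 3.2
```

View pics/w2.png

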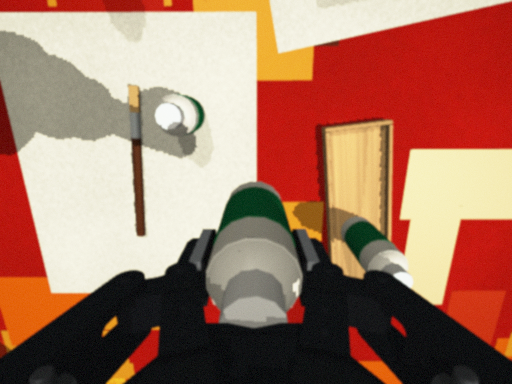

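The tall bottle is held upright. The tall tray's far rim corners are at about (322,126) and (393,121), and the tall mate is at (378,250). The half nearer the far edge is free.

Run:
```python
from h import *
f=np.load("wc.npz");K,A=f["K"],f["A"]
def wr(uv,z=.016):
    d=A[:3,:3]@np.linalg.solve(K,[*uv,1]);return (A[:3,3]+d*(z-A[2,3])/d[2])[:2]
a,b=wr((322,126)),wr((393,121));print(a,b,np.linalg.norm(a-b))
v=(a-b);th=np.arctan2(v[1],v[0])-np.pi/2
ax=lambda t:np.array([np.cos(t),np.sin(t)])
e=(a+b)/2
for t in(th,.05,.1077):print("th",t,"centre",e-.115*ax(t),"target",e-.06*ax(t))
p,q=wr((333,240)),wr((322,126));print("left edge angle",np.arctan2(*(q-p)[::-1]))
```

```text
[ 0.57653169 -0.22717719] [ 0.58194656 -0.30974188] 0.08274205752151573
th 0.06548955620854557 centre [ 0.46448565 -0.27598545] target [ 0.51936775 -0.2723861 ]
th 0.05 centre [ 0.46438285 -0.27420714] target [ 0.51931411 -0.27145829]
th 0.1077 centre [ 0.46490544 -0.28082111] target [ 0.51958677 -0.27490905]
left edge angle 0.16276893670086146
```

```bash
python3 -m creep '[[-0.04,0.7,0,0,0.2],[-0.08,1.4,0,0,0.2],[-0.08,2.0,0,0,0.2],[-0.08,2.17,0,0,0.2],[-0.08,2.17,0,0,0.2]]' && python3 -m creep '[[0,0,0.7,0,0.2],[0,0,1.4,0,0.2],[0,0,2.0,0,0.2],[0,0,2.3,0,0.2],[0,0,2.42,0,0.2]]' && python3 -m creep '[[0,0,0.02,0,0.2],[0,0,0.04,0,0.2],[0,0,0.06,0,0.2],[0,0,0.06,0,0.2]]'
```

```text
clock: 6.52
position: [0.5213, -0.2747, 0.2188]
tool_rot: [-3.141, 0.0, 0.0]
force: [-0.5, 0.8, -0.8]
grip_width: 0.0413
finger_force: 41.1
clock: 7.15
position: [0.5215, -0.2745, 0.0734]
tool_rot: [-3.141, 0.0, 0.001]
force: [0.1, -0.5, -1.5]
grip_width: 0.0412
finger_force: 41.2
clock: 7.65
position: [0.5213, -0.2755, 0.0704]
tool_rot: [3.141, -0.0, -0.0]
force: [-0.9, 0.2, -0.7]
grip_width: 0.0405
finger_force: 41.2
```

```bash
python3 -m creep '[[0,0,0.015,0,0.2],[0,0,0.03,0,0.2],[0,0,0.03,0,0.2]]'; python3 -m creep '[[0,0,0.01,0,0.2],[0,0,0.02,0,0.2],[0,0,0.02,0,0.2]]'
```

```text
clock: 8.02
position: [0.5213, -0.2755, 0.0687]
tool_rot: [3.142, -0.0, -0.0]
force: [-0.9, 0.5, 7.5]
grip_width: 0.0412
finger_force: 41.9
clock: 8.4
position: [0.5215, -0.2756, 0.0687]
tool_rot: [-3.142, -0.001, -0.0]
force: [-6.7, 5.1, 29.1]
grip_width: 0.0415
finger_force: 44.1
```

Contact came at the expected height of 0.0687. I'll relieve the slight press, release, retreat and head for the short bottle.

```bash
python3 -m creep '[[0,0,-0.015,0,0.2],[0,0,-0.015,0,0.2],[0,0,-0.015,0,0.6],[0,0,-0.015,0,1],[0,0,-0.015,0,1]]' && python3 -m creep '[[0,0,0,0,1],[0,0,0,0,1],[0,0,-0.3,0,1],[0,0,-0.9,0,1],[0,0,-1.6,0,1]]' && python3 -m creep '[[0,0,-0.5,0,1],[0,-0.3,-1,0,1],[0,-0.8,-1.3,0,1],[0,-1.5,-1.3,0,1],[0,-1.5,-1.3,0,1]]'
python3 - <<'E'
from h import *
K,A=wcam();a=grab_frame("wrist");cv2.imwrite("pics/w3.png",a)
s=status.observe();print(s["position"],s["tool_rot"],s["clock"])
wfit(K,A,"tall_mate",.005,.12,[.44,-.284])
wfit(K,A,"short_bottle",0,.085,[.59,-.067])
E
```

```text
clock: 9.02
position: [0.5211, -0.2754, 0.0679]
tool_rot: [-3.142, 0.0, -0.0]
force: [0.8, 0.4, 0.4]
grip_width: 0.0845
finger_force: 0.0
clock: 9.65
position: [0.521, -0.2754, 0.1659]
tool_rot: [3.142, 0.0, -0.0]
force: [0.3, -0.6, -0.6]
grip_width: 0.085
finger_force: 0.0
clock: 10.28
position: [0.5216, -0.1824, 0.2434]
tool_rot: [-3.141, -0.001, 0.004]
force: [0.7, -0.9, -0.6]
grip_width: 0.0851
finger_force: 0.0
[ 0.52137992 -0.18433538  0.24328587] [-3.14143821e+00 -1.26725361e-03  1.91601442e-03] 10.325
tall_mate 0.71 [312. 209.] [353. 265.] 24 [ 0.4488 -0.273 ] rms 7.6
short_bottle 0.66 [129.  92.] [180. 130.] 24 [ 0.5897 -0.0671] rms 0.7
```

View pics/w3.png

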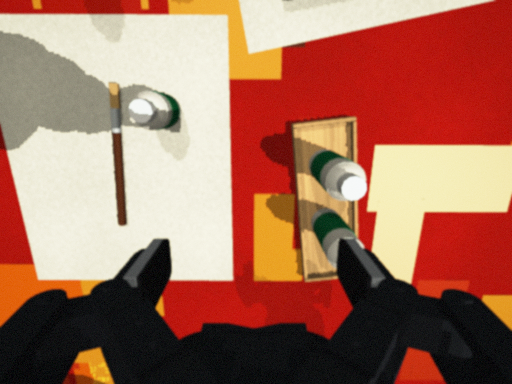

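Both tall bottles stand upright in the tall tray (bases near (325,165) and (328,225)). The short bottle fits to (0.590,-0.067), consistent with the earlier estimates.

```bash
python3 -m creep '[[0.4,-0.6,0,0,1],[0.8,-1.3,0,0,1],[1.145,-1.8,0,0,1],[1.145,-1.965,0,0,1],[1.145,-1.965,0,0,1]]' && python3 -m creep '[[0,0,0.9,0,1],[0,0,1.8,0,1],[0,0,2.7,0,1],[0,0,3.3,0,1],[0,0,3.5,0,1]]' && python3 -m creep '[[0,0,0,0,1],[0,0,0,0,0.2],[0,0,0,0,0.2],[0,0,0,0,0.2],[0,0,0,0,0.2]]' 40 && python3 -m creep '[[0,0,0,0,0.2],[0,0,0,0,0.2]]'
```

```text
clock: 11.05
position: [0.5895, -0.0683, 0.242]
tool_rot: [3.141, 0.0, -0.001]
force: [0.3, -0.6, -0.3]
grip_width: 0.0852
finger_force: 0.0
clock: 11.68
position: [0.5885, -0.0694, 0.0305]
tool_rot: [3.141, 0.003, -0.002]
force: [0.4, -0.4, 0.3]
grip_width: 0.0856
finger_force: 0.0
clock: 12.3
position: [0.5905, -0.0676, 0.0331]
tool_rot: [-3.142, -0.001, -0.0]
force: [-2.8, -0.5, 10.9]
grip_width: 0.0411
finger_force: 39.0
clock: 12.55
position: [0.5904, -0.0675, 0.0331]
tool_rot: [-3.142, -0.001, 0.0]
force: [-2.6, -0.1, 12.6]
grip_width: 0.0413
finger_force: 39.0
```

```bash
python3 -m creep '[[0,0,-0.4,0,0.2],[0,0,-1.0,0,0.2],[0,0,-1.7,0,0.2],[-0.4,-0.3,-2.3,0,0.2],[-0.8,-0.9,-2.6,0,0.2]]' && python3 -m creep '[[-0.4,-0.8,0,0,0.2],[-0.8,-1.6,0,0,0.2],[-1.2,-2.4,0,0,0.2],[-1.5,-3.2,0,0,0.2],[-1.65,-4.0,0,0,0.2]]' && python3 -m creep '[[0,-0.5,0,0,0.2],[0,-0.79,0,0,0.2],[0,-0.79,0,0,0.2]]'
python3 - <<'E'
from h import *
K,A=wcam();a=grab_frame("wrist");cv2.imwrite("pics/w4.png",a)
s=status.observe();print(s["position"],s["tool_rot"],s["clock"])
wfit(K,A,"short_mate",.005,.085,[.5585,.2733])
E
```

```text
clock: 13.18
position: [0.5418, -0.0141, 0.1901]
tool_rot: [3.142, -0.003, -0.002]
force: [1.6, 0.8, -2.0]
grip_width: 0.0414
finger_force: 40.6
clock: 13.8
position: [0.4419, 0.2281, 0.1887]
tool_rot: [-3.141, -0.001, 0.0]
force: [0.5, -0.2, -0.1]
grip_width: 0.0411
finger_force: 40.6
clock: 14.18
position: [0.4429, 0.2743, 0.188]
tool_rot: [3.142, -0.0, 0.001]
force: [0.4, -0.7, -0.7]
grip_width: 0.0416
finger_force: 40.6
[0.44303958 0.27316268 0.18799757] [ 3.14110490e+00  1.91600885e-05 -3.10198941e-04] 14.225
short_mate 0.64 [231.  30.] [279.  86.] 24 [0.5564 0.2736] rms 0.5
```

View pics/w4.png

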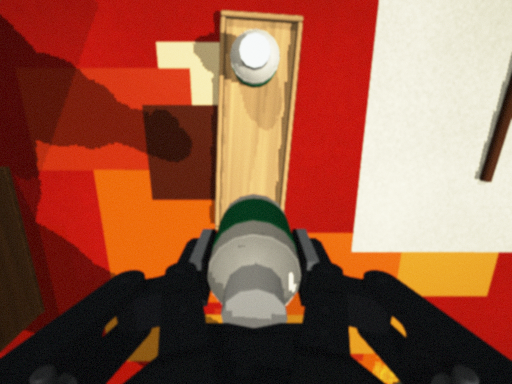

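The short mate is at (255,58), and the tray's free half runs down to rows 225 and below. Its centre column is about 251 against 254 for the gripper, so I'll shift 2 mm to +y and lower.

```bash
python3 -m creep '[[0,-0.03,0.7,0,0.2],[0,-0.03,1.4,0,0.2],[0,-0.03,2.0,0,0.2],[0,-0.03,2.3,0,0.2],[0,-0.03,2.42,0,0.2]]' && python3 -m creep '[[0,0,0.02,0,0.2],[0,0,0.04,0,0.2],[0,0,0.05,0,0.2],[0,0,0.05,0,0.2]]' && python3 -m creep '[[0,0,0.015,0,0.2],[0,0,0.03,0,0.2],[0,0,0.03,0,0.2]]'
```

```text
clock: 14.9
position: [0.4432, 0.2749, 0.0425]
tool_rot: [3.141, 0.0, -0.001]
force: [0.6, -0.9, -1.6]
grip_width: 0.0408
finger_force: 40.7
clock: 15.4
position: [0.443, 0.2759, 0.0401]
tool_rot: [-3.141, -0.0, 0.0]
force: [0.1, 0.8, -1.6]
grip_width: 0.0412
finger_force: 40.7
clock: 15.78
position: [0.4429, 0.2757, 0.0382]
tool_rot: [-3.141, -0.0, -0.0]
force: [-1.1, -0.3, 4.7]
grip_width: 0.041
finger_force: 41.4
```

Contact at the expected 0.0382. Release and retreat.

```bash
python3 -m creep '[[0,0,0,0,0.2],[0,0,0,0,0.6],[0,0,0,0,1],[0,0,0,0,1],[0,0,0,0,1]]' && python3 -m creep '[[0,0,0,0,1],[0,0,-0.3,0,1],[0,0,-0.9,0,1],[0,0,-1.6,0,1],[0,0,-2.4,0,1]]' && python3 -m creep '[[0,0.5,-0.5,0,1],[0,1.2,-0.8,0,1],[0,2.0,-0.8,0,1],[0,2.6,-0.8,0,1],[0,2.6,-0.8,0,1]]'
python3 - <<'E'
from h import *
a=grab_frame("scene")[110:290,110:390];b=grab_frame("side")[120:330,130:370]
r=lambda i:cv2.resize(i,(400,300),interpolation=2)
cv2.imwrite("pics/f.png",np.hstack([r(a),r(b)]))
E
```

```text
clock: 16.4
position: [0.4429, 0.2757, 0.038]
tool_rot: [3.142, 0.0, -0.0]
force: [1.0, 0.6, 0.3]
grip_width: 0.0852
finger_force: 0.0
clock: 17.02
position: [0.4427, 0.2754, 0.1844]
tool_rot: [-3.141, -0.0, -0.0]
force: [0.1, 1.2, -0.1]
grip_width: 0.085
finger_force: 0.0
clock: 17.65
position: [0.4428, 0.1173, 0.2313]
tool_rot: [-3.141, -0.001, -0.004]
force: [0.3, 0.5, -1.1]
grip_width: 0.0856
finger_force: 0.0
```

View pics/f.png

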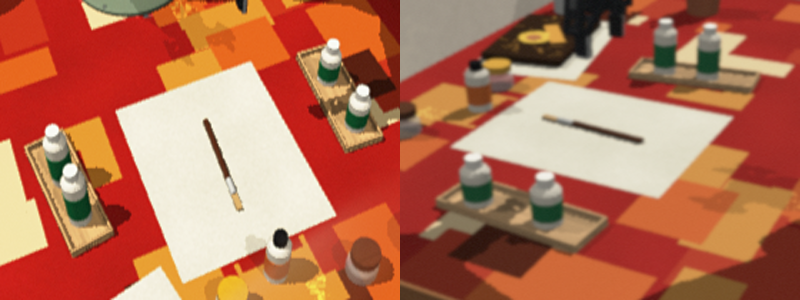

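All four bottles stand upright: the two tall ones in the tall tray (left, near (65,165)) and the two short ones in the short tray (right, near (345,85)). The gripper is clear of everything.

```bash
python3 -c "from workcell import bot;print(bot.job_done())"
```

```text
the job is handed in; nothing more can be done
None
```

Both bottles were set down upright in their matching trays, tall with tall and short with short, both mates are still standing, and the job is handed in after about 18 s of the 58 s allowed.

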